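Close up the ukulele case: fold the compartment flap down, then lower the lid

TASK

The finished ukulele lies in its open case. Push the standing flap of the accessory compartment down until it lies flat, then swing the lid of the case over and gently down until it is fully shut, without slamming it. Pushing with the fingers is enough and nothing is to be picked up: do not lift or shove the case, leave the ukulele in its bed, and leave the glue bottle, the jar and the clamp on the bench alone.

Things in the scene. Friction and masses are not known exactly. Their poses are not given: they have to be found in the camera images.
- case: Oblong ukulele case, dark brown, grey plush inside, 2.8 kg in all, loose on rubber feet (slides at 13 N or more). 570 (x) by 210 (y), shell 73 high, 109 with lid shut. Origin: centre of the underside; z up, x along its length to the ukulele's head. Lid hinges along the y = +105 side; front at y = -105 with latches and carrying handle (sticks out 29, at height 34 to 53).
- lid (a joint): Lid angle, rad: 0 fully shut (outer face level, 108 above the bench), 1.57 upright, stop at 1.95 leaning back outwards; starts at 1.6 to 1.85. Stiff hinges (0.65 N m: 3 to 4 N at the free edge when upright, less lower down): it stays where it is left, so push it all the way. A shallow shell 570 x 210 x 35, 0.5 kg.
- lid_hinge (a point): Middle of the lid's hinge line, at (0, 105, 73) in the case frame; the axes turn with the lid and equal the case's when it is shut. The hinge line is x. In these axes the lid spans x -285 to 285, y 0 to -210 (free edge), z 0 (open rim) to 35 (outer face).
- lid_edge (a point): Middle of the lid's free edge at the outer face: (0, -210, 35) in the axes of point lid_hinge.
- flap (a joint): Angle of the accessory compartment's flap, rad: 0 folded down flat, 1.57 upright, stop at 1.9 leaning outwards; starts at 1.4 to 1.75. Stiff hinge (0.05 N m, about 1 N at the free edge): it stays where it is left. The lid cannot shut while it stands.
- flap_hinge (a point): Middle of the flap's hinge line (along x), at (95, -97, 72.5) in the case frame, by the front wall, level with its rim; axes turn with the flap, equal to the case's when flat. Plywood board: x -73 to 73, y 0 (hinge) to 66 (free edge), z 0 (top or outer face) to -6; thumb notch 26 x 11 in mid free edge. It folds from standing towards the ukulele's neck, the case's +y.
- flap_edge (a point): Middle of the flap's free edge at the top face: (0, 66, 0) in the axes of point flap_hinge.
- uke_mid (a point): Centre of the ukulele's body, 44 above the bench; it lies on its back, loose in the plush bed: body at case x -262 to -22, neck along +x at y -19 to 19, strings up to 84 above the bench. The neck runs 12 beside the folded flap's free edge. To be left in its bed.
- glue_mid (a point): Middle of the yellow glue bottle, 58 across, 165 high, standing on the bench 80 below and 85 above this point. Leave alone.
- jar_mid (a point): Middle of the amber glass jar, 68 across, 85 high, standing on the bench. Leave alone.
- clamp_mid (a point): Middle of the wooden cam clamp lying on the bench, about 260 x 110, 26 high. Leave alone.

How it is judged (in metres and radians):
On the way, in this order (a step that is already met when the one before it is completed fails the run):
1. the flap lies flat while the lid still stands open (value of joint flap below 0.08 rad and value of joint lid above 1 rad), for 0.2 s.
2. the lid is shut (value of joint lid below 0.05 rad), for 0.2 s.
At the end, for the whole second after the job is handed in: The lid is shut (within 0.05 rad, about 1 cm at its free edge) over the flap lying flat (within 0.08 rad, about 5 mm at its free edge); the case stands level and still on the bench, within 3 cm of where it stood, and the ukulele lies in its bed (value of joint lid below 0.05 rad and value of joint flap below 0.08 rad and linear speed of case below 0.02 m/s and distance of case from where it was at the start of the episode below 0.03 m and angle between case's own z axis and vertical below 0.03 rad and z of uke_mid in the frame of case below 0.054 m and angle between uke_mid's own z axis and vertical below 0.08 rad); the robot touches nothing.
It fails at once if the lid is brought down on the flap while it is still standing (value of joint lid below 0.4 rad and value of joint flap above 0.3 rad).
It fails at once if the lid is slammed (closes faster than 2.5 rad/s, about half a metre a second at its free edge) (velocity of joint lid below -2.5 rad/s).
It fails at once if the case is lifted, tipped or shoved more than 3 cm (height (world z) of case above 0.015 m or angle between case's own z axis and vertical above 0.1 rad or distance of case from where it was at the start of the episode above 0.03 m).
It fails at once if the ukulele is lifted or pulled out of its bed (z of uke_mid in the frame of case above 0.06 m or angle between uke_mid's own z axis and vertical above 0.15 rad).
It fails at once if the glue bottle, the jar or the clamp is moved more than 2 cm or lifted (distance of any of glue_mid, jar_mid, clamp_mid from where it was at the start of the episode above 0.02 m).
It also fails if it takes over 51 s, if anything falls off the work surface, if the arm or the gripper's body presses on something with over 40 N, if the wrist force passes 120 N, or if a joint passes its speed limit or range.

ROBOT

A 7-joint arm with a two-finger parallel gripper is mounted at the origin on the work surface. World frame = base frame: x ahead of the robot, y to its left, z up, the work surface at z = 0. Lengths are in m, angles in degrees, forces in N, time in s.
With the tool pointing down it reaches from about 0.4 to 0.875 m from the base axis. Payload 6.5 kg.
Tool frame: the origin (TCP) lies midway between the tips of the shut fingers; the grasp point (between the pads) lies 19 mm behind it; z points along the fingers, x is the direction in which the jaws open and shut, and the axes are right-handed (so a half turn about z gives the same grasp; the last joint's range is limited). The gripper opens to 88 mm and grips with 3 to 60 N. Pads are 18 mm wide; open, the fingers measure 123 mm over their backs; the gripper's body (75 mm by 187 mm) begins 45 mm behind the grasp point.
Start: joints at [72.697, 30.733, -0.252, 88.115, 0.149, 61.152, -4.079], TCP at [0.152, -0.632, 0.239] pointing down, gripper open.
Joint ranges: [-154.64, 154.64], [-21.42, 123.67], [-72.66, 72.17], [13.99, 137.28], [-74.86, 254.86], [10.95, 109.41], [-158.01, 158.01]. Speed limits (degrees/s): [136.94, 136.94, 180, 180, 180, 180, 180].

INTERFACE

Orientations are given as [roll, pitch, yaw] about the fixed x, y, z axes, in that order (R = Rz(yaw) Ry(pitch) Rx(roll)).
In Python, from rig import read_state, capture, get_calibration, job_done gives the robot as it stands. The module is installed in compiled form; this text tells all that it offers.
- The arm moves only by the tool step_arm, never from a script. Its argument "steps" is one flat list of numbers, 4 for each row, row after row: the shift along the tool's x, y, z in m, then the turn about the tool's z in degrees. A call has 1 to 12 rows; each row shifts and turns the commanded pose from where the row before left it, along the tool's axes as they then stand; what a row does not reach is not made up. A row lasts 1/12 s, in which the tool goes at most 41.7 mm and 7.16 degrees, less where a joint would pass 70% of its speed; a pose out of reach is approached as far as the arm can. A call is refused whole if a number of a shift passes 0.0417 or a number of a turn 7.16, either way. A call with a gripper value outside its range is refused whole. "gripper" is the opening, from 0 (shut) to 1 (fully open), set as the call begins (left out, the last holds). The fingers move at their own pace and stop on an object; "newtons" is the grip in N (left out, the last holds). Time passes only in rows, so rows that do not move let the fingers close. It gives the time, the measured TCP pose, the force and the opening at its end, in the units of the state.
- read_state(): the state, without advancing time (a new reading comes with each control period).
- capture(name): name is "side" or "top"; returns the picture (480x640x3 uint8, red, green, blue); there is no depth.
- get_calibration(name): a dict with "intrinsics" (3x3 intrinsics, pixels), "k1" (the pictures are not rectified: a ray, as slopes to the right and down, at radius r is drawn at 1 + k1 r^2 times it, then the intrinsics apply), "origin" and "attitude" of the camera in the world. Camera axes: x right, y down, z forward; pixel columns grow to the right and rows downward; lengths in m; the calibration is good to about 2 mm. A picture is of the moment at which its call begins. get_calibration takes no time and is no camera call.
- job_done(): hands the job in, once; it reports no verdict.
The state is a dict: "time": time; "joints": joint angles; "joint_vel": joint speeds; "joint_efforts": joint torques, N m; "eef_pos": TCP position; "ee_rot": TCP orientation; "contact_force": force on the tool from outside, world axes, zero at the start; "ft_torque": the same for the moment, N m; "grip_width": opening from 0.0 (shut) to 1.0 (fully open).
Only numpy, scipy, OpenCV 4.12 (cv2) and the standard library are available. Lean on these libraries where they do the work, as an engineer would, in place of code of your own. Each camera call takes 0.05 s, during which the arm holds its last target.

## Working session

There is one attempt and no reset: what is moved stays moved. The work goes in short steps, Python scripts to look and compute and a tool call to move; the robot and the scene stay as the last step left them, time stands still between calls to the robot, and variables do not carry over. Pictures are saved under pics/ and viewed, and the job is handed in when it is done.

Besides the shell and the picture viewer there is one more tool, called as name(argument=value, ...), one argument or row to a line, values as JSON. step_arm: Moves the arm, as the interface text tells. Its arguments: {"type":"object","properties":{"steps":{"type":"array","items":{"type":"number"}},"gripper":{"type":"number"},"newtons":{"type":"number"}},"required":["steps"]}

```bash
mkdir -p pics; python3 - <<'E'
from rig import *
import cv2
for n in("side","top"):
    cv2.imwrite(f"pics/{n}0.png",capture(n)[:,:,::-1]); print(n,get_calibration(n))
print(read_state())
E
```

```text
side {'intrinsics': array([[614.35232591,   0.        , 321.82093495],
       [  0.        , 614.35232591, 230.49924585],
       [  0.        ,   0.        ,   1.        ]]), 'k1': -0.06023423678910068, 'origin': array([-0.36796834,  0.66771308,  1.16289792]), 'attitude': array([-134.36526292,   -1.08397152, -124.09167204])}
top {'intrinsics': array([[553.80363635,   0.        , 324.09401972],
       [  0.        , 553.80363635, 246.73524375],
       [  0.        ,   0.        ,   1.        ]]), 'k1': -0.06236362620606113, 'origin': array([0.28665928, 0.03905589, 1.53839342]), 'attitude': array([-1.70588521e+02,  2.19804897e-02, -9.02341998e+01])}
{'time': 0.1, 'joints': array([72.69748508, 30.77483337, -0.25292171, 88.16166135,  0.14996697,
       61.15020472, -4.08211335]), 'joint_vel': array([ 0.13466401, -0.17057735, -0.02297311, -0.19009242, -0.02988709,
       -0.10016424,  0.00799248]), 'joint_efforts': array([ 2.99916152e-03, -5.72088361e+01,  9.94034931e-01, -2.52234399e+01,
       -5.61846618e-02,  1.35208384e-02,  7.40525047e-05]), 'eef_pos': array([ 0.151694  , -0.63151874,  0.23793091]), 'ee_rot': array([ 1.79992022e+02,  8.60235720e-02, -7.64897396e+01]), 'contact_force': array([0.76546095, 0.45501787, 1.39427852]), 'ft_torque': array([-0.02474121, -0.01625083, -0.00790381]), 'grip_width': 1.0001880642235323}
```

View pics/side0.png

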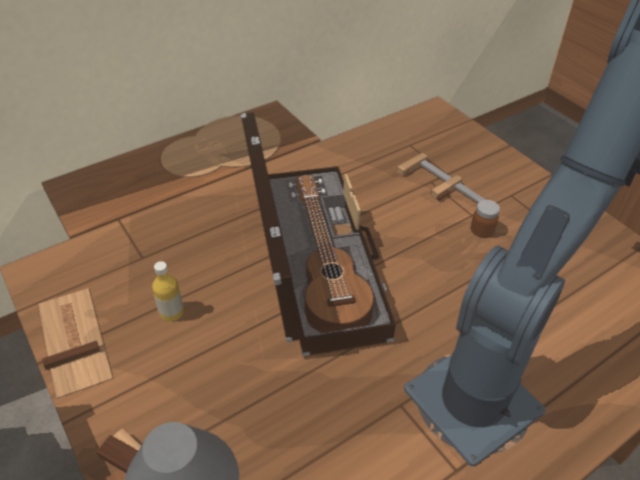

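View pics/top0.png

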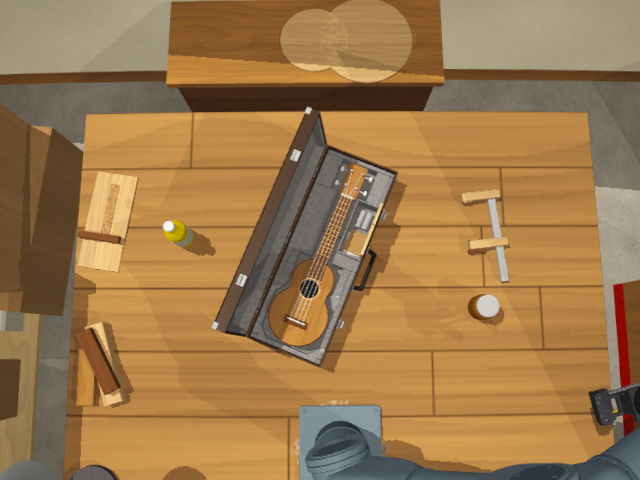

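The side view shows the case with the lid open on its left (hinge from about (275,175) to (300,345)) and the flap standing near (350,205). In the top view the case runs from (280,350) to (360,160), the flap is at about (365,230), and the gripper is at (615,405). I'll zoom in to pick corners.

```bash
python3 - <<'E'
import cv2
a=cv2.imread("pics/top0.png")[95:375,200:410]; cv2.imwrite("pics/t1.png",cv2.resize(a[:150],None,fx=3.8,fy=3.8,interpolation=2)); cv2.imwrite("pics/t2.png",cv2.resize(a[130:],None,fx=3.8,fy=3.8,interpolation=2))
a=cv2.imread("pics/side0.png")[105:365,230:405]; cv2.imwrite("pics/s1.png",cv2.resize(a[:150],None,fx=4,fy=4,interpolation=2)); cv2.imwrite("pics/s2.png",cv2.resize(a[120:],None,fx=4,fy=4,interpolation=2))
E
```

```text
(no output)
```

View pics/t1.png

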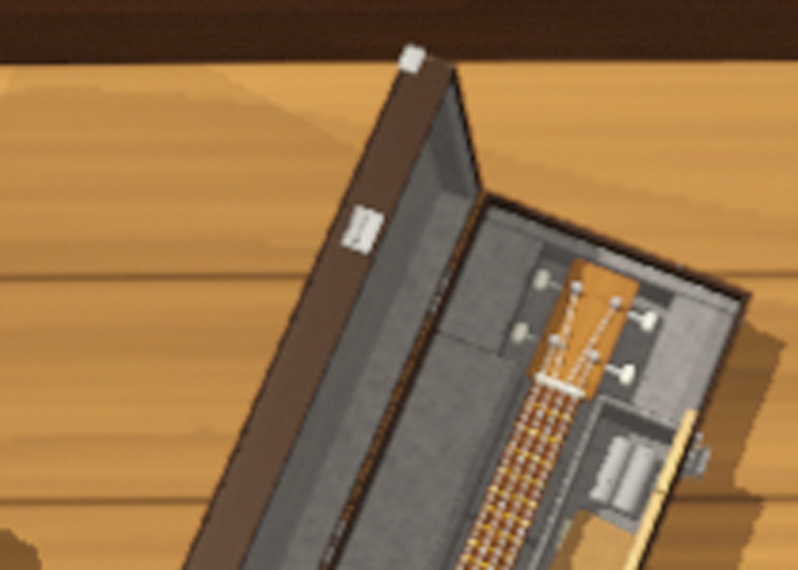

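View pics/t2.png

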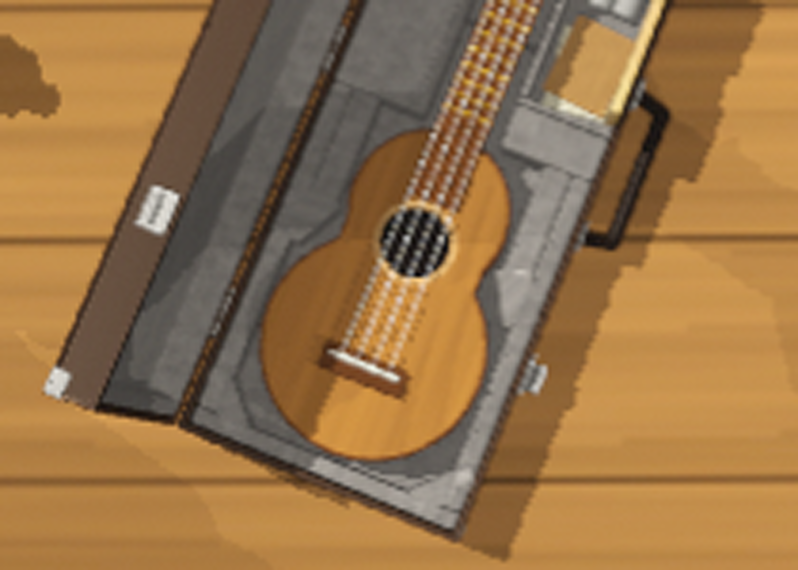

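View pics/s1.png

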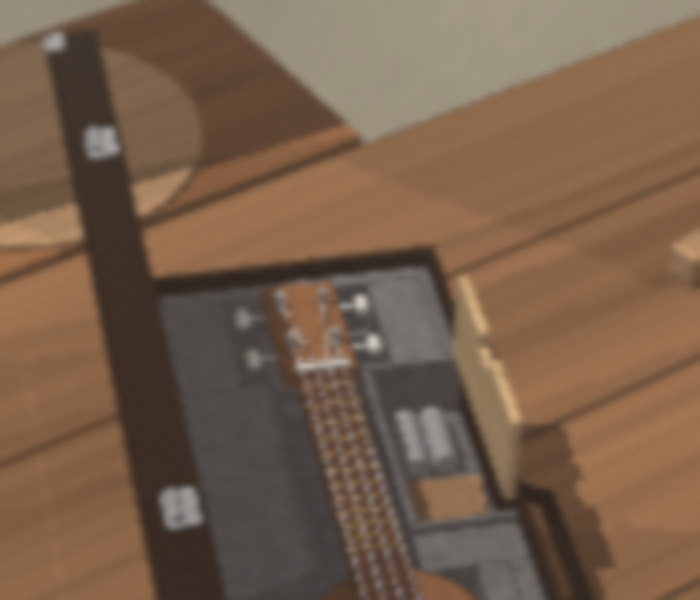

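View pics/s2.png

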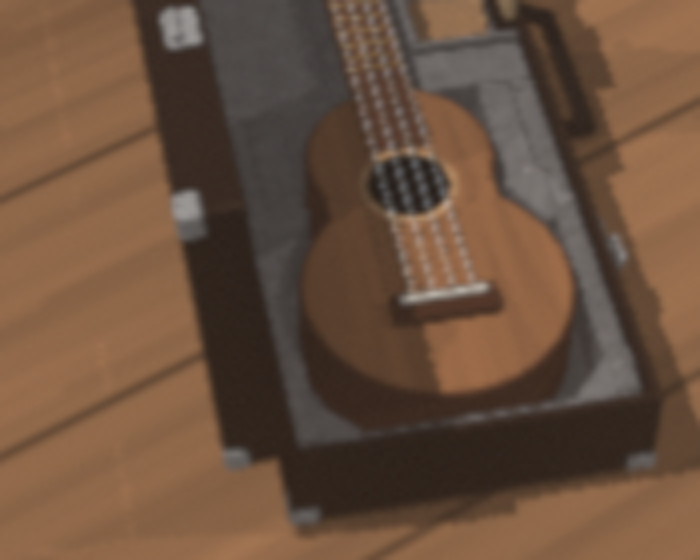

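```bash
cat > h.py <<'E'
import numpy as np
from rig import *
from scipy.spatial.transform import Rotation as R
from scipy.optimize import least_squares
C={n:get_calibration(n) for n in("side","top")}
def proj(n,P):
    c=C[n]; p=R.from_euler('xyz',c['attitude'],degrees=True).inv().apply(np.atleast_2d(P)-c['origin'])
    s=p[:,:2]/p[:,2:]; s=s*(1+c['k1']*(s**2).sum(1,keepdims=True)); K=c['intrinsics']
    return s@K[:2,:2].T+K[:2,2]
def Rx(a): return R.from_euler('x',a).as_matrix()
def case(q,p): return R.from_euler('z',q[2]).apply(np.atleast_2d(p)/1000.)+[q[0],q[1],0]
# lid opens: free edge (-y) goes up => rotation about x by -angle
def lidp(q,p,a=None): return case(q,(Rx(-(q[3] if a is None else a))@np.array(p,float))+[0,105,73])
def flapp(q,p,a=None): return case(q,(Rx((q[4] if a is None else a))@np.array(p,float))+[95,-97,72.5])
E
cat > fit.py <<'E'
from h import *
t1=lambda u,v:(200+u/3.8,95+v/3.8); t2=lambda u,v:(200+u/3.8,225+v/3.8)
s1=lambda u,v:(230+u/4,105+v/4); s2=lambda u,v:(230+u/4,225+v/4)
O=[('top','c',(285,-105,73),t1(748,295)),('top','c',(-285,-105,73),t2(462,538)),('top','c',(285,105,73),t1(483,190)),('top','c',(-285,105,73),t2(183,425)),
('top','l',(285,-210,0),t1(455,65)),('top','l',(285,-210,35),t1(403,45)),('top','l',(-285,-210,0),t2(97,408)),('top','l',(-285,-210,35),t2(45,392)),
('side','c',(285,-105,73),s1(432,250)),('side','c',(-285,-105,73),s2(655,400)),('side','c',(-285,105,73),s2(290,450)),('side','c',(-285,-105,0),s2(652,467)),('side','c',(-285,105,0),s2(295,522)),
('side','l',(285,-210,0),s1(97,33)),('side','l',(285,-210,35),s1(47,38)),('side','l',(-285,-210,0),s2(245,208)),('side','l',(-285,-210,35),s2(172,193)),
('side','f',(73,66,-6),s1(457,280)),('side','f',(-73,66,-6),s1(505,432)),('side','f',(-73,66,0),s1(522,420)),('side','f',(-73,0,-6),s1(513,498))]
F={'c':case,'l':lidp,'f':flapp}
def res(q): return np.concatenate([proj(n,F[k](q,p))[0]-uv for n,k,p,uv in O])
b=least_squares(res,[.5,.05,1.1,1.7,1.57],loss='soft_l1')
q=b.x; print(q,np.degrees(q[2])); print(res(q).reshape(-1,2).round(1).tolist())
np.save('q.npy',q)
print('flap edge',flapp(q,(0,66,0)),'lid edge',lidp(q,(0,-210,35)), 'inner',lidp(q,(0,-210,0)), 'case ends',case(q,[(285,0,0),(-285,0,0)]))
E
python3 fit.py
```

```text
[ 0.5137596   0.04022299 -0.39113874  1.67068777  1.5208245 ] -22.41059887682105
[[1.2, -0.7], [-2.1, 1.5], [0.2, -0.6], [-2.8, 0.3], [-0.1, -0.8], [0.3, -0.0], [-1.8, 1.0], [-1.9, -0.7], [1.3, -2.4], [2.9, -1.5], [0.6, 0.9], [0.3, 1.1], [-0.6, 2.1], [0.3, -2.3], [-0.7, -1.1], [0.8, -1.6], [1.0, 5.9], [-0.5, -1.5], [0.9, -2.7], [-1.0, -0.1], [-1.3, -0.3]]
flap edge [[ 0.56586122 -0.08262128  0.13841761]] lid edge [[0.57505096 0.18884894 0.27846276]] inner [[0.56177403 0.1566536  0.28195315]] case ends [[ 0.77723512 -0.0684308   0.        ]
 [ 0.25028407  0.14887679  0.        ]]
```

The fit is consistent: corner residuals are about 1–3 px (one lid corner is off by 6), lid 1.67 rad, flap 1.52 rad, both within the stated start ranges. Next I turn the tool to line up with the case and shut the fingers.

step_arm(
  steps=[0, 0, 0, -6.8, 0, 0, 0, -6.8, 0, 0, 0, -6.8, 0, 0, 0, -6.8, 0, 0, 0, -6.8, 0, 0, 0, -6.8, 0, 0, 0, -6.8, 0, 0, 0, -6.5, 0, 0, 0, 0],
  gripper=0,
)

```text
time: 0.85
eef_pos: [0.1515, -0.6317, 0.2382]
ee_rot: [-179.9, 0.0, -22.2]
contact_force: [-0.8, -1.0, 0.8]
grip_width: 0.34
```

```bash
cat > st.py <<'E'
from h import *
q=np.load('q.npy'); s=read_state()
p=R.from_euler('z',-q[2]).apply(s['eef_pos']-[q[0],q[1],0])*1000
f=R.from_euler('z',-q[2]).apply(s['contact_force'])
print('t',s['time'],'case xyz mm',p.round(1),'yaw rel',s['ee_rot'].round(2),'F case',f.round(1),'grip',s['grip_width'],'J',s['joints'].round(0))
E
python3 st.py; python3 - <<'E'
from h import *
q=np.load('q.npy')
# jar and clamp rough case-frame (from top view rays at height)
for a in np.linspace(1.9,0,9): print(round(a,2),'flap corner(45):',(-97+45*np.cos(a)).round(0),(72.5+45*np.sin(a)).round(0))
E
```

```text
t 0.85 case xyz mm [ -78.7 -759.3  238.2] yaw rel [-1.7995e+02  3.0000e-02 -2.2170e+01] F case [-0.4 -1.2  0.8] grip 0.33955714275299004 J [ 81.  31. -12.  88.   7.  62.  45.]
1.9 flap corner(45): -112.0 115.0
1.66 flap corner(45): -101.0 117.0
1.42 flap corner(45): -90.0 117.0
1.19 flap corner(45): -80.0 114.0
0.95 flap corner(45): -71.0 109.0
0.71 flap corner(45): -63.0 102.0
0.48 flap corner(45): -57.0 93.0
0.24 flap corner(45): -53.0 83.0
0.0 flap corner(45): -52.0 72.0
```

step_arm(
  steps=[0.0087, -0.0294, 0, 0, 0.0087, -0.0294, 0, 0, 0.0087, -0.0294, 0, 0, 0.0087, -0.0294, 0, 0, 0.0087, -0.0294, 0, 0, 0.0087, -0.0294, 0, 0, 0.0087, -0.0294, 0, 0, 0.0087, -0.0294, 0, 0, 0.0087, -0.0294, 0, 0, 0.0087, -0.0294, 0, 0, 0.0087, -0.0294, 0, 0, 0.0087, -0.0294, 0, 0],
)

```text
time: 1.85
eef_pos: [0.3834, -0.3442, 0.2387]
ee_rot: [-180.0, 0.0, -22.6]
contact_force: [1.0, -1.1, -0.7]
grip_width: 0.005
```

step_arm(
  steps=[0.0087, -0.0294, 0, 0, 0.0087, -0.0294, 0, 0, 0.0087, -0.0294, 0, 0, 0.0087, -0.0294, 0, 0, 0.0087, -0.0294, 0, 0, 0.0087, -0.0294, 0, 0, 0.0087, -0.0294, 0, 0, 0, 0, 0, 0, 0, 0, 0, 0],
)

```text
time: 2.6
eef_pos: [0.5182, -0.1766, 0.2385]
ee_rot: [-180.0, 0.0, -22.3]
contact_force: [-0.8, -0.6, -0.1]
grip_width: 0.003
```

```bash
python3 st.py
```

```text
t 2.6 case xyz mm [  86.7 -198.8  238.5] yaw rel [-1.7996e+02  2.0000e-02 -2.2350e+01] F case [-0.5 -0.9 -0.1] grip 0.0027591395053174843 J [ 33.  23. -25. 103.  11.  57. -18.]
```

step_arm(
  steps=[0.0015, -0.008, 0.0205, 0, 0.0015, -0.008, 0.0205, 0, 0.0015, -0.008, 0.0205, 0, 0.0015, -0.008, 0.0205, 0, 0.0015, -0.008, 0.0205, 0, 0.0015, -0.008, 0.0205, 0, 0, 0, 0, 0, 0, 0, 0, 0],
)

```text
time: 3.27
eef_pos: [0.5427, -0.1385, 0.1151]
ee_rot: [179.9, 0.1, -22.5]
contact_force: [0.6, -0.3, 0.2]
grip_width: 0.003
```

```bash
python3 st.py; python3 - <<'E'
from rig import *
import cv2
a=capture("side")[100:260,280:440,::-1]; b=capture("top")[150:310,300:460,::-1]
cv2.imwrite("pics/c1.png",cv2.resize(cv2.hconcat([a,b]),None,fx=2.5,fy=2.5,interpolation=2))
E
```

```text
t 3.2667 case xyz mm [  94.9 -154.2  115.1] yaw rel [ 1.7993e+02  1.4000e-01 -2.2510e+01] F case [ 0.7 -0.   0.2] grip 0.0029134567537433035 J [ 26.  33. -22. 106.  17.  44. -27.]
```

View pics/c1.png

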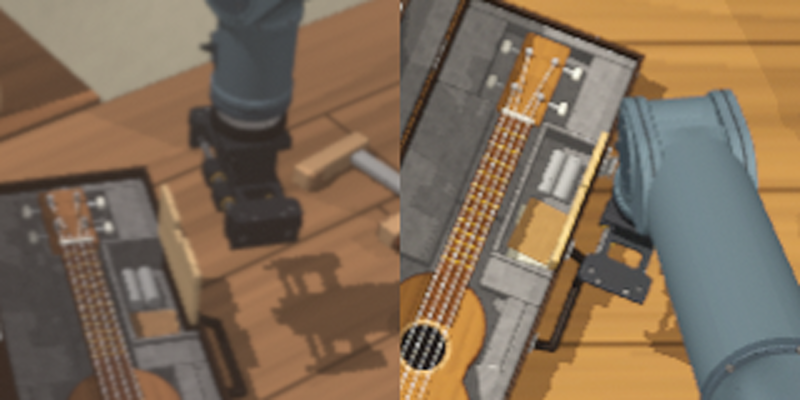

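The tool is just in front of the upright flap: fingers behind the board at about (185,250) in the left half, gripper at (610,260) in the right half. Pushing it over now.

step_arm(
  steps=[0, -0.014, 0, 0, 0, -0.014, 0, 0, 0, -0.014, 0, 0, 0, -0.014, 0, 0, 0, -0.009, 0.001, 0, 0, -0.005, 0.002, 0, 0, -0.004, 0.003, 0, 0, -0.004, 0.003, 0, 0, -0.004, 0.004, 0, 0, 0, 0, 0],
)

```text
time: 4.2
eef_pos: [0.575, -0.061, 0.1018]
ee_rot: [-180.0, 0.1, -22.4]
contact_force: [0.5, 0.8, 0.3]
grip_width: 0.004
```

```bash
python3 st.py
```

```text
t 4.2 case xyz mm [ 95.2 -70.2 101.8] yaw rel [-1.7999e+02  7.0000e-02 -2.2360e+01] F case [0.1 0.9 0.3] grip 0.004050182181013035 J [ 18.  36. -21. 104.  18.  44. -36.]
```

step_arm(
  steps=[0, -0.004, 0.004, 0, 0, -0.002, 0.005, 0, 0, -0.002, 0.005, 0, 0, -0.001, 0.005, 0, 0, 0, 0.005, 0, 0, 0, 0.004, 0, 0, 0, 0.002, 0, 0, 0, 0, 0],
)

```text
time: 4.87
eef_pos: [0.5785, -0.0533, 0.0729]
ee_rot: [180.0, 0.0, -22.4]
contact_force: [-2.8, 0.4, 5.1]
grip_width: 0.002
```

```bash
python3 st.py; python3 - <<'E'
from rig import *
import cv2
a=capture("side")[100:260,280:440,::-1]; b=capture("top")[150:310,300:460,::-1]
cv2.imwrite("pics/c2.png",cv2.resize(cv2.hconcat([a,b]),None,fx=2.5,fy=2.5,interpolation=2))
E
```

```text
t 4.8667 case xyz mm [ 95.5 -61.7  72.9] yaw rel [ 1.7998e+02  4.0000e-02 -2.2390e+01] F case [-2.8 -0.7  5.1] grip 0.002094708596138479 J [ 16.  39. -20. 104.  19.  41. -38.]
```

View pics/c2.png

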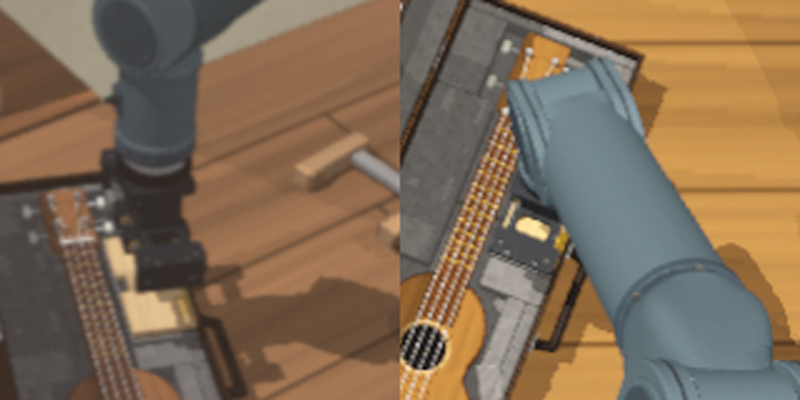

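The flap lies flat: the board shows level at about (165,285) in the left half, and the tip met it at z = 72.9 mm with 5 N. I'll press 1 mm more, hold, then lift.

step_arm(
  steps=[0, 0, 0.001, 0, 0, 0, 0, 0, 0, 0, 0, 0, 0, 0, -0.02, 0, 0, 0, -0.034, 0, 0, 0, -0.034, 0, 0, 0, -0.034, 0, 0, 0, -0.034, 0, 0, 0, -0.034, 0, 0, 0, -0.034, 0, 0, 0, -0.034, 0, 0, 0, -0.034, 0],
)

```text
time: 5.97
eef_pos: [0.5781, -0.0537, 0.3652]
ee_rot: [180.0, 0.0, -22.4]
contact_force: [1.5, -1.0, -0.9]
grip_width: 0.007
```

```bash
python3 st.py; python3 - <<'E'
from rig import *
import cv2
a=capture("side")[90:350,210:440,::-1]; b=capture("top")[90:350,200:430,::-1]
cv2.imwrite("pics/c3.png",cv2.resize(cv2.hconcat([a,b]),None,fx=1.7,fy=1.7,interpolation=2))
E
```

```text
t 5.9667 case xyz mm [ 95.3 -62.3 365.2] yaw rel [ 1.7997e+02  2.0000e-02 -2.2410e+01] F case [ 1.8 -0.3 -0.9] grip 0.006724047470014973 J [ 21.  20. -26.  89.   9.  74. -29.]
```

View pics/c3.png

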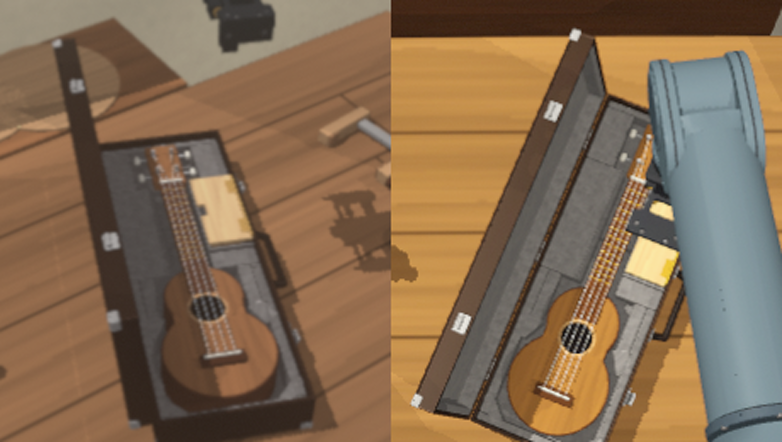

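The flap is flat at about (220,210) in the left half, and the lid still stands open with the ukulele in its bed. Now moving over the lid to its outer side.

step_arm(
  steps=[-0.0086, -0.0245, -0.001, 0, -0.0086, -0.0245, -0.001, 0, -0.0086, -0.0245, -0.001, 0, -0.0086, -0.0245, -0.001, 0, -0.0086, -0.0245, -0.001, 0, -0.0086, -0.0245, -0.001, 0, -0.0086, -0.0245, -0.001, 0, -0.0086, -0.0245, -0.001, 0, -0.0086, -0.0245, -0.001, 0, -0.0086, -0.0245, -0.001, 0, -0.0086, -0.0245, -0.001, 0, 0, 0, 0, 0],
)

```text
time: 7.07
eef_pos: [0.5919, 0.2381, 0.3736]
ee_rot: [-179.9, 0.2, -22.0]
contact_force: [-1.3, -0.2, 0.2]
grip_width: 0.001
```

```bash
python3 st.py
```

```text
t 7.0667 case xyz mm [ -3.1 212.7 373.6] yaw rel [-179.87    0.19  -21.97] F case [-1.1 -0.7  0.2] grip 0.000946654853418773 J [ -5.  27. -31.  79.  13.  78. -58.]
```

step_arm(
  steps=[0, 0, 0.022, 0, 0, 0, 0.022, 0, 0, 0, 0.022, 0, 0, 0, 0.022, 0, 0, 0, 0.022, 0, 0, 0, 0.022, 0, 0, 0, 0, 0, 0, 0, 0, 0],
)

```text
time: 7.73
eef_pos: [0.5932, 0.2308, 0.2415]
ee_rot: [179.9, 0.1, -22.4]
contact_force: [0.2, -1.5, 0.9]
grip_width: 0.01
```

```bash
python3 st.py; python3 - <<'E'
from rig import *
import cv2
a=capture("side")[90:350,210:440,::-1]; b=capture("top")[90:350,200:430,::-1]
cv2.imwrite("pics/c4.png",cv2.resize(cv2.hconcat([a,b]),None,fx=1.7,fy=1.7,interpolation=2))
E
```

```text
t 7.7333 case xyz mm [  0.8 206.4 241.5] yaw rel [ 1.7986e+02  1.2000e-01 -2.2410e+01] F case [ 0.8 -1.3  0.9] grip 0.009638679253049544 J [ -5.  32. -29.  89.  17.  64. -61.]
```

View pics/c4.png

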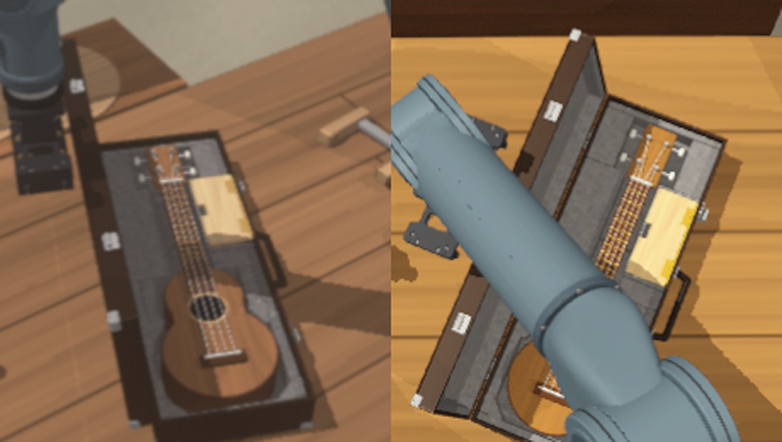

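The fingers are behind the lid, around (110,150) in the left half, with clearance. Pushing it past upright.

step_arm(
  steps=[0, 0.012, -0.001, 0, 0, 0.012, -0.001, 0, 0, 0.012, -0.001, 0, 0, 0.012, -0.001, 0, 0, 0.012, 0, 0, 0, 0.012, 0, 0, 0, 0.012, 0, 0, 0, 0.012, 0.001, 0, 0, 0.012, 0.001, 0, 0, 0.012, 0.001, 0, 0, 0, 0, 0],
)

```text
time: 8.75
eef_pos: [0.5472, 0.117, 0.2432]
ee_rot: [179.8, 0.0, -22.6]
contact_force: [0.9, 0.6, -0.1]
grip_width: 0.004
```

```bash
python3 st.py; python3 - <<'E'
from rig import *
import cv2
a=capture("side")[90:350,210:440,::-1]; b=capture("top")[90:350,200:430,::-1]
cv2.imwrite("pics/c5.png",cv2.resize(cv2.hconcat([a,b]),None,fx=1.7,fy=1.7,interpolation=2))
E
```

```text
t 8.75 case xyz mm [  1.6  83.7 243.2] yaw rel [ 1.7981e+02  3.0000e-02 -2.2580e+01] F case [ 0.6  0.9 -0.1] grip 0.003730567672208438 J [  6.  25. -30. 100.  14.  59. -51.]
```

View pics/c5.png

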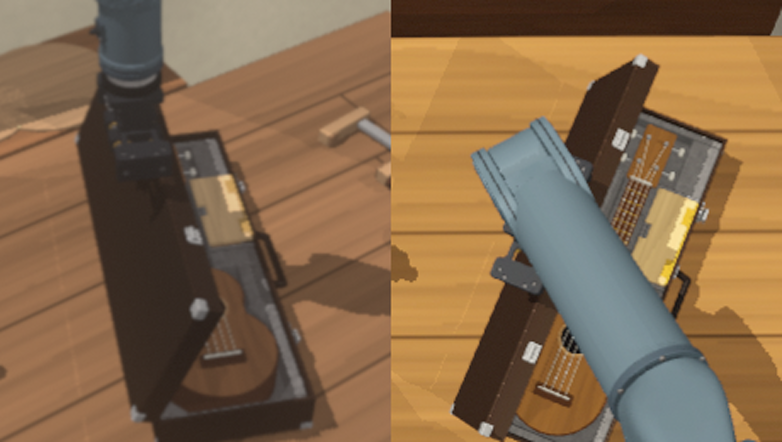

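The lid now leans in over the case at about 1.2 rad, and the case has not moved. Continuing down the arc.

step_arm(
  steps=[0, 0.011, 0.002, 0, 0, 0.011, 0.003, 0, 0, 0.011, 0.003, 0, 0, 0.0105, 0.005, 0, 0, 0.0105, 0.005, 0, 0, 0.0105, 0.006, 0, 0, 0.009, 0.007, 0, 0, 0.009, 0.007, 0, 0, 0.009, 0.007, 0, 0, 0, 0, 0],
)

```text
time: 9.68
eef_pos: [0.5117, 0.0333, 0.1968]
ee_rot: [179.8, 0.1, -22.5]
contact_force: [-0.5, 0.7, -0.3]
grip_width: 0.005
```

```bash
python3 st.py; python3 - <<'E'
from rig import *
import cv2
a=capture("side")[90:350,210:440,::-1]; b=capture("top")[90:350,200:430,::-1]
cv2.imwrite("pics/c6.png",cv2.resize(cv2.hconcat([a,b]),None,fx=1.7,fy=1.7,interpolation=2))
E
```

```text
t 9.6833 case xyz mm [  0.7  -7.2 196.8] yaw rel [ 1.7982e+02  1.3000e-01 -2.2520e+01] F case [-0.7  0.5 -0.3] grip 0.005263551825817159 J [ 14.  23. -28. 110.  14.  51. -44.]
```

View pics/c6.png

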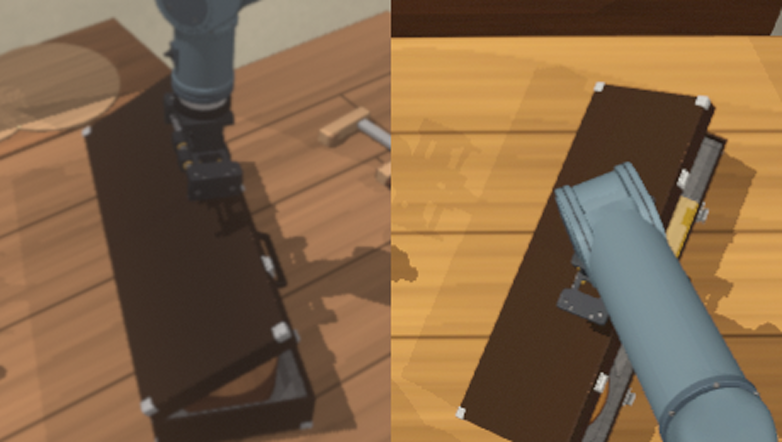

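step_arm(
  steps=[0, 0.0073, 0.0087, 0, 0, 0.0073, 0.0087, 0, 0, 0.0073, 0.0087, 0, 0, 0.0055, 0.01, 0, 0, 0.0055, 0.01, 0, 0, 0.0055, 0.01, 0, 0, 0.003, 0.007, 0, 0, 0.003, 0.007, 0, 0, 0.002, 0.006, 0, 0, 0.001, 0.005, 0, 0, 0.001, 0.004, 0, 0, 0, 0, 0],
)

```text
time: 10.78
eef_pos: [0.4942, -0.0086, 0.1128]
ee_rot: [180.0, 0.1, -22.4]
contact_force: [0.3, 0.3, 0.4]
grip_width: 0.007
```

```bash
python3 st.py
```

```text
t 10.7833 case xyz mm [  0.6 -52.6 112.8] yaw rel [ 1.7996e+02  8.0000e-02 -2.2390e+01] F case [0.2 0.4 0.4] grip 0.007273631010844597 J [ 16.  29. -25. 115.  19.  39. -44.]
```

step_arm(
  steps=[0, 0, 0.002, 0, 0, 0, 0.0015, 0, 0, 0, 0.001, 0, 0, 0, 0.001, 0, 0, 0, 0, 0, 0, 0, 0, 0],
)

```text
time: 11.28
eef_pos: [0.4951, -0.0085, 0.1085]
ee_rot: [180.0, -0.0, -22.4]
contact_force: [-1.3, -1.2, 5.0]
grip_width: 0.004
```

```bash
python3 st.py
```

```text
t 11.2833 case xyz mm [  1.3 -52.1 108.5] yaw rel [ 1.800e+02 -2.000e-02 -2.239e+01] F case [-0.8 -1.6  5. ] grip 0.004343704215165232 J [ 16.  29. -25. 116.  19.  39. -44.]
```

Contact with 5 N at z = 108.5 mm matches the shut height. I'll press slightly more, hold, then retreat straight up.

step_arm(
  steps=[0, 0, 0.001, 0, 0, 0, 0.001, 0, 0, 0, 0, 0, 0, 0, 0, 0, 0, 0, 0, 0],
)

```text
time: 11.7
eef_pos: [0.4951, -0.0085, 0.1083]
ee_rot: [179.9, -0.1, -22.4]
contact_force: [-10.1, -1.0, 28.8]
grip_width: 0.004
```

step_arm(
  steps=[0, 0, -0.01, 0, 0, 0, -0.02, 0, 0, 0, -0.03, 0, 0, 0, -0.03, 0, 0, 0, -0.03, 0, 0, 0.03, -0.02, 0, 0, 0.035, 0, 0, 0, 0.035, 0, 0, 0, 0.035, 0, 0, 0, 0.035, 0, 0, 0, 0, 0, 0, 0, 0, 0, 0],
)

```text
time: 12.7
eef_pos: [0.4294, -0.1673, 0.246]
ee_rot: [180.0, -0.0, -22.6]
contact_force: [-0.2, 0.2, -0.7]
grip_width: 0.004
```

```bash
python3 st.py; python3 - <<'E'
from h import *
import cv2
q=np.load('q.npy')
out=[]
for n,(r,c) in {"side":(90,210),"top":(90,200)}.items():
    a=capture(n)[:,:,::-1].copy()
    for sx,sy in((-285,0),(285,0),(285,-210),(-285,-210)):
        u=proj(n,lidp(q,(sx,sy,35),0.0))[0]; cv2.circle(a,tuple(int(round(v)) for v in u),1,(0,0,255),-1)
    out.append(a[r:r+280,c:c+230])
cv2.imwrite("pics/c7.png",cv2.resize(cv2.hconcat(out),None,fx=1.7,fy=1.7,interpolation=2))
E
```

```text
t 12.7 case xyz mm [   1.2 -224.   246. ] yaw rel [ 1.7998e+02 -1.0000e-02 -2.2630e+01] F case [-0.2  0.1 -0.7] grip 0.003758145842732365 J [ 38.  13. -25. 114.   7.  54. -14.]
```

View pics/c7.png

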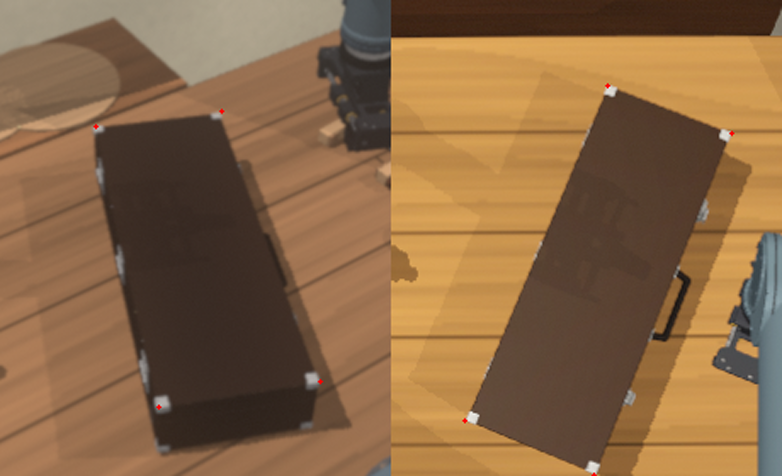

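The lid is shut, with its corners within a few px of the positions predicted for lid = 0 at the original case pose. The robot is clear and still.

```bash
python3 -c "
from rig import *
print(job_done())"
```

```text
the job is handed in; nothing more can be done
None
```

I pushed the flap flat with the shut fingers, then swung the lid over from behind and pressed it gently shut. I retreated and handed in at about 13 s.

- **Flap:** the fingertips met it at z = 72.9 mm (expected 72.5) with 5 N, and a picture with the lid still open showed it flat.
- **Lid:** the fingertips met a stop at z = 108.5 mm (expected 108). I then commanded 2 mm more to be sure, which raised the force to about 29 N without moving the lid further. That is more force than was needed, though I saw no effect from it.
- **Closing speed:** the commanded motion stayed near 1 rad/s at most, below the 2.5 rad/s slam limit. I did not measure the lid's speed directly.
- **Case:** in the last pictures the lid corners lie within a few pixels (under about 1 cm) of where the starting case pose predicts them for a shut lid. That is within the accuracy of my corner picks, so I saw no shift of the case.
- **Ukulele:** it lay in its bed in every picture until the lid hid it.
- **Bottle, jar and clamp:** I did not come near them, but I did not check them in the last pictures, which were cropped to the case.
- **Robot:** at hand-in it touched nothing, with a force reading under 1 N.

The one measurement that disagreed was a lid corner in the first fit, about 6 px off. The other corners were mostly within 3 px.

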